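# Open the dust extractor's filter door and hold it for the filter change

## Robot

A 6-joint arm with a two-finger parallel gripper is mounted at the origin on the work surface. World frame = base frame: x ahead of the robot, y to its left, z up, the work surface at z = 0. Lengths are in m, angles in rad, forces in N, time in s.
With the tool pointing down it reaches from about 0.25 to 0.775 m from the base axis. Payload 8.9 kg.
Tool frame: the origin (TCP) lies between the finger pads, 19 mm behind the fingertips; this is the grasp point; z points along the fingers, y is the direction in which the jaws open and shut (so a half turn about z gives the same grasp; the last joint's range is limited). The gripper opens to 85 mm and grips with 20 to 120 N. Pads are 22 mm wide; open, the fingers measure 114 mm over their backs; the gripper's body (76 mm by 85 mm) begins 54 mm behind the grasp point. The pads swing forward as they close: fully open they stand 13 mm farther back than shut.
Start: joints at [-1.417, 0.291, -0.153, 1.127, 0, 1.431], TCP at [0.152, -0.503, 0.25] pointing down, gripper open.
Joint ranges: [-2.52, 2.52], [-0.91, 1.74], [-1.3, 1.37], [-1.96, 2.02], [-1.52, 1.47], [-3.14, 3.14]. Speed limits (rad/s): [2.22, 2.22, 2.79, 3.14, 3.14, 3.14].

## Interface

Orientations are given as a rotation vector (axis times angle).
In Python, from workcell import arm gives the robot as it stands. The module is installed in compiled form; this text tells all that it offers.
- The arm moves only by the shell command python3 -m jog 'ROWS' [FORCE]. ROWS is text: rows parted by semicolons, each of 5 numbers parted by spaces: the opening, from -1 (shut) to 1 (fully open), so that 0 is half open, then the shift along the tool's x, y, z in m, then the turn about the tool's z in rad. A call has 1 to 8 rows; each row is the pose to reach, as a shift and turn from the pose commanded when the call began, along the tool's axes at that moment; what a row does not reach only later rows make up. A row lasts 1/10 s, in which the tool goes at most 50 mm and 8.59 degrees, less where a joint would pass 70% of its speed; a pose out of reach is approached as far as the arm can. A call with a gripper value outside its range is refused whole. The fingers move at their own pace and stop on an object; FORCE is the grip in N (left out, the last holds). Time passes only in rows, so rows that repeat a pose let the fingers close. It gives the time, the measured TCP pose, the force and the opening at its end, in the units of the state.
- arm.get_state(): the state, without advancing time (a new reading comes with each control period).
- arm.capture(name): name is "scene" or "top" or "wrist"; returns the picture (420x560x3 uint8, red, green, blue); there is no depth.
- arm.camera_info(name): a dict with "fx", "fy", "cx", "cy" (pixels), "world_to_cam" (4x4, takes a point from world to camera coordinates); the wrist camera has in their place "T_tool_cam" (4x4, takes a point from camera to tool coordinates, whose origin is the TCP and whose axes are the flange's). Camera axes: x right, y down, z forward; pixel columns grow to the right and rows downward; lengths in m; the calibration is good to about 2 mm. A picture is of the moment at which its call begins: read the wrist's pose just before it. camera_info takes no time and is no camera call.
- arm.close_job(): hands the job in, once; it reports no verdict.
Trained networks look in the newest picture that a camera, given by its name, has taken for a name from the list of things; names that differ only in an ending like _2 or _b are one class to them, and where a whole thing is asked for, a point or a joint stands for the part that bears it (a point fixed in the world has none). Each returns a list of dicts, best first, with "confidence" (0 to 1); they miss things now and then, are a little off and sometimes report something else, mostly with a low value. They report only what shows in the picture. A call takes as long as a camera call.
- arm.cut_out(camera, thing): "region" (420x560 bool, what is visible of it) and "xy" ([column, row] in pixels, amid what is visible of it).
The state is a dict: "t": time; "joint_pos": joint angles; "joint_velocities": joint speeds; "effort": joint torques, N m; "ee_pos": TCP position; "orientation": TCP orientation; "ft_force": force on the tool from outside, world axes, zero at the start; "wrist_torque": the same for the moment, N m; "grip_width": opening from 0.0 (shut) to 1.0 (fully open).
Only numpy, scipy, OpenCV 4.12 (cv2) and the standard library are available. Lean on these libraries where they do the work, as an engineer would, in place of code of your own. Each camera call takes 0.05 s, during which the arm holds its last target.

## Task

The filter of the bench dust extractor is full of gold dust and I am about to draw it out. First squeeze the two wings of the slide bolt on top of the housing to free the door, then squeeze the sprung latch on the door's front and swing the door open past its half-open check until it stands wide, at least 75 degrees. The door is sprung shut, so finish with the gripper still holding it wide open: do not let go. Leave the file, the pliers and the bur box lying where they are.

Things in the scene. Friction and masses are not known exactly. Their poses are not given: they have to be found in the camera images.
- extractor: Bench dust extractor: grey sheet-steel housing 270 wide (y) x 200 deep (x) x 180 high on 12 mm feet, flat top 192 mm above the bench; fixed. Origin: centre of the footprint, at bench height. Its -x side is the front with the door, turned roughly to the robot; +x the back with the hose; +y the hinge side (left seen from the robot); z up.
- bolt_grip (a point): Put the TCP here: middle between two upright wings of the slide bolt on the housing top, 32 mm above that top; axes as the housing. Wings: dark plates 26 (x) x 6 (y) x 34 high, reaching 17 mm above and below this point, outer faces 64 mm apart along y. A steel base plate 90 mm long (y) lies 26 mm below. Fixed 40 mm in front of the housing's centre, 25 mm to -y.
- bolt (a joint): Slide bolt, m: 0 = shot through the eye of the door's hasp (door locked), 0.012 = fully drawn; hasp free from 0.009. Its wings are geared together: squeezed along y, each moves in by this much (64 mm apart to 40), 4 to 6 N on each, and the rod to -y draws back. No spring: it stays where it is left.
- latch_grip (a point): Put the TCP here: middle between the wings of the sprung latch on the door's front; moves with the door. 182 mm above the bench, 30 mm before the door's face, 150 mm from the hinge along the door. Wings: dark upright plates 40 deep x 6 thick x 50 high (31 mm below to 19 above this point), outer faces 56 mm apart along the door's width, 60 over the beads on their front edges.
- latch (a joint): Door latch, m: 0 = sprung out into its keeper, 0.009 = fully squeezed; door free from 0.007. The wings are geared together: squeezed along the door's width, each moves in by this much (56 mm apart to 38), 3 to 5.5 N on each; let go, they spring back. Kept squeezed, they serve as the door's handle.
- door_hinge (a point): Point on the door's upright hinge axis, at the height of latch_grip, 182 mm above the bench. Fixed to the housing, at the +y end of its front: 110 mm in front of the housing's centre and 112 mm to +y.
- door (a joint): Door angle, rad: 0 shut; grows as the door swings out towards the robot, clockwise from above, about the upright axis through door_hinge; stop at 1.75. Damped; a spring pulls it shut (0.16 N m shut, 0.43 at 1.35). The check, a spring roller on a cam at the hinge, resists from 0.35 to 0.6 with up to 0.65 N m more. Let go when wide, the door falls back to about 0.8.
- door_panel: The door with latch: grey plate 219 wide x 164 high x 14 thick, 22 to 186 mm above the bench; a steel hasp on its top edge near the free end (up to 220 mm above the bench) reaches back over the housing. Origin: on the hinge axis at bench height; axes those of the housing when shut, the door stretching to -y.
- file: Needle file with pear-shaped wooden handle, 200 mm long, 27 mm high, lying along its own x; beside the front right of the extractor. Origin under its middle. Leave alone.
- pliers: Side-cutting pliers with plastic-dipped handles, 150 mm long, 11 mm high, lying along its own x; right of the extractor. Origin under the pivot. Leave alone.
- bur_box: Small clear box of burs on a plastic foot, 60 x 44 x 62 mm high, left of the extractor. Origin under its centre. Leave alone.

How it is judged:
By the outcome, as a careful person would: the job done as asked, in the order asked, and still so for the second after the job is handed in, while the arm keeps its last pose, push and grip.
It also fails if it takes over 45 s, if anything falls off the work surface, if the arm or the gripper's body presses on something with over 40 N, if the wrist force passes 120 N, or if a joint passes its speed limit or range.

## Working session

There is one attempt and no reset: what is moved stays moved. The work goes in short steps, Python scripts to look and compute and a shell command to move; the robot and the scene stay as the last step left them, time stands still between calls to the robot, and variables do not carry over. Pictures are saved under pics/ and viewed, and the job is handed in when it is done.

```bash
mkdir -p pics; cat > h.py <<'E'
import numpy as np, cv2
from workcell import arm
def snap(n,f):
    im=arm.capture(n); cv2.imwrite('pics/'+f,im[:,:,::-1]); return im
E
python3 - <<'E'
from h import *
s=arm.get_state(); print({k:np.round(v,3).tolist() for k,v in s.items()})
for n in ['scene','top']:
    snap(n,n+'0.png'); i=arm.camera_info(n); print(n,{k:np.round(v,3).tolist() for k,v in i.items()})
    for t in ['extractor','bolt','latch','door_panel','file','pliers','bur_box']:
        r=arm.cut_out(n,t)
        for d in r[:2]: 
            ys,xs=np.nonzero(d['region']); print(t,round(d['confidence'],2),np.round(d['xy'],1),xs.min(),xs.max(),ys.min(),ys.max())
print(arm.camera_info('wrist'))
E
```

```text
{'t': 0.0, 'joint_pos': [-1.417, 0.291, -0.154, 1.127, -0.0, 1.432], 'joint_velocities': [0.001, 0.0, 0.0, -0.0, -0.002, 0.0], 'effort': [0.0, -53.714, 33.137, 0.016, -0.0, -0.0], 'ee_pos': [0.151, -0.502, 0.249], 'orientation': [-3.107, -0.458, 0.0], 'ft_force': [0.648, -0.047, -0.11], 'wrist_torque': [-0.011, 0.035, -0.024], 'grip_width': 0.999}
scene {'fx': 449.83, 'fy': 449.83, 'cx': 281.754, 'cy': 205.084, 'world_to_cam': [[0.916, -0.402, -0.008, -0.552], [-0.384, -0.868, -0.315, 0.291], [0.119, 0.292, -0.949, 1.22], [0.0, 0.0, 0.0, 1.0]]}
extractor 0.57 [323.2 208.2] 259 395 98 285
bolt 0.69 [331. 232.] 326 337 226 242
latch 0.61 [299.6 262.2] 286 318 255 279
door_panel 0.88 [288.4 242.4] 260 349 184 280
file 0.8 [304.1 322.9] 283 341 296 339
pliers 0.74 [347.9 334. ] 321 371 328 358
bur_box 0.94 [240.3 184.6] 230 252 172 193
bur_box 0.44 [347.4 335.6] 320 372 327 357
top {'fx': 510.461, 'fy': 510.461, 'cx': 276.073, 'cy': 205.749, 'world_to_cam': [[0.014, -1.0, 0.01, 0.003], [-0.998, -0.014, -0.064, 0.622], [0.064, -0.009, -0.998, 1.414], [0.0, 0.0, 0.0, 1.0]]}
extractor 0.95 [288.7 160.9] 150 364 102 230
bolt 0.62 [330.8 173.9] 324 344 170 180
latch 0.57 [336.9 215.6] 331 357 206 228
door_panel 0.63 [319.5 210.1] 256 358 162 231
file 0.54 [374.7 230.5] 366 383 187 256
file 0.51 [289.3 158.3] 151 363 102 229
pliers 0.59 [409.7 202.5] 396 413 177 228
bur_box 0.76 [220.5 229.7] 212 232 220 242
{'fx': 316.9762746683384, 'fy': 316.9762746683384, 'cx': 279.57363466762865, 'cy': 204.1438559559942, 'T_tool_cam': array([[ 6.92825813e-04, -9.64273123e-01, -2.64909162e-01,
         6.72833258e-02],
       [ 9.99999746e-01,  6.24274526e-04,  3.42964697e-04,
        -1.24735367e-03],
       [-1.65335598e-04, -2.64909332e-01,  9.64273311e-01,
        -1.22320497e-01],
       [ 0.00000000e+00,  0.00000000e+00,  0.00000000e+00,
         1.00000000e+00]])}
```

View pics/scene0.png

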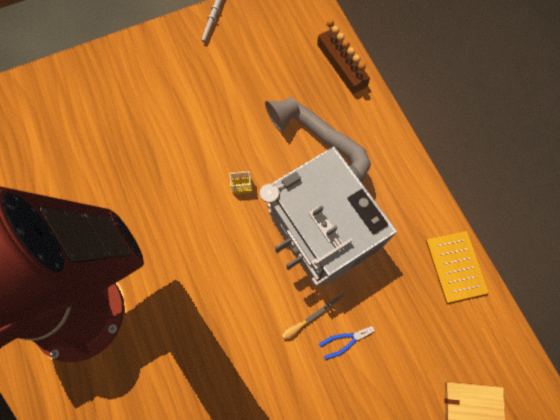

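View pics/top0.png

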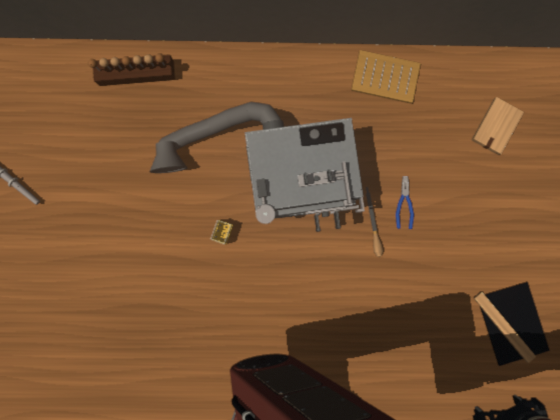

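The extractor is near the middle of the top view: top face about (247,132)-(352,120)-(362,208)-(257,215). The hinge disc is at about (265,213), the bolt at (320,178) and the latch wings at (318,222) and (337,218). I'll enlarge both views to get the corners.

```bash
python3 - <<'E'
import cv2
a=cv2.imread('pics/top0.png')[105:245,235:375]; cv2.imwrite('pics/top0z.png',cv2.resize(a,(588,588),interpolation=cv2.INTER_CUBIC) if 0 else cv2.resize(a,(560,560),interpolation=cv2.INTER_CUBIC))
a=cv2.imread('pics/scene0.png')[140:300,250:410]; cv2.imwrite('pics/scene0z.png',cv2.resize(a,(560,560),interpolation=cv2.INTER_CUBIC))
E
```

```text
(no output)
```

View pics/top0z.png

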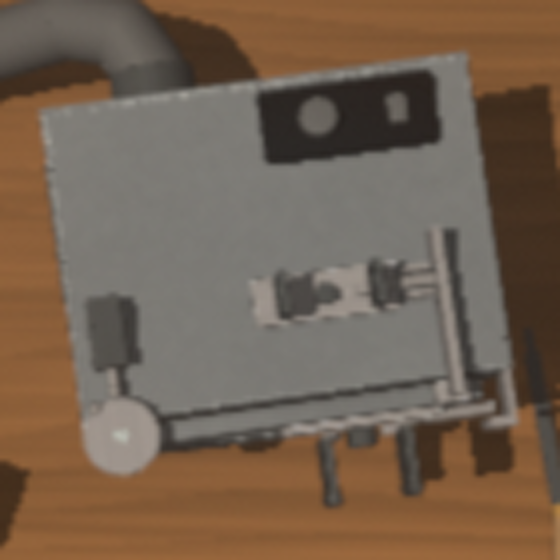

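View pics/scene0z.png

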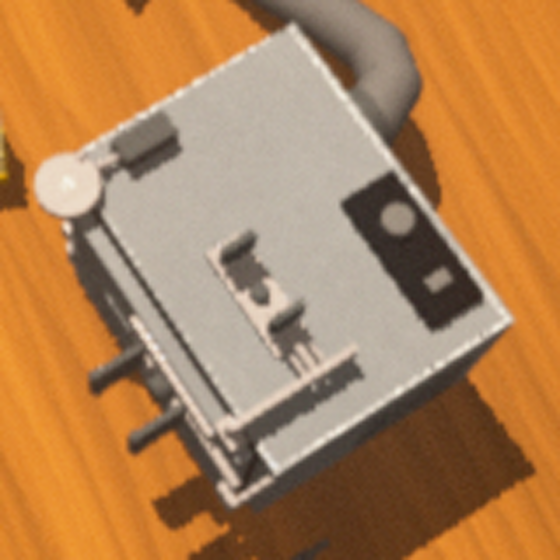

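```bash
cat >> h.py <<'E'
def proj(n,P):
    i=arm.camera_info(n); P=np.atleast_2d(P)
    c=(i['world_to_cam']@np.c_[P,np.ones(len(P))].T).T
    return np.c_[i['fx']*c[:,0]/c[:,2]+i['cx'],i['fy']*c[:,1]/c[:,2]+i['cy']]
def W(p,L):
    L=np.atleast_2d(L); c,s=np.cos(p[2]),np.sin(p[2])
    return np.c_[p[0]+c*L[:,0]-s*L[:,1],p[1]+s*L[:,0]+c*L[:,1],L[:,2]]
E
python3 - <<'E'
from h import *
from scipy.optimize import least_squares
def L(hz): return np.array([[.1,.135,.192],[.1,-.135,.192],[-.11,.112,hz],[-.1,-.135,.192]])
T=np.array([[245.75,133.25],[351.75,118.75],[265.25,213.5]])
S=np.array([[333.7,147.1],[396,232],[269.4,192.3],[329.4,275.1]])
def f(p,full=True):
    w=W(p,L(p[3])); return np.r_[(proj('top',w[:3])-T).ravel(),(proj('scene',w)-S)[:3].ravel()]
r=least_squares(f,[.6,-.05,0.1,.2],loss='soft_l1'); print(r.x,r.fun.round(1))
w=W(r.x,L(r.x[3])); print(proj('scene',w)-S)
c=W(r.x,[[-.04,-.025,.224],[-.04,-.025+.029,.241],[-.04,-.025-.029,.241],[-.147,-.038,.182],[-.11,.112,.182]]);print(c.round(4))
for n,o,k,fn in [('top',(235,105),4,'t'),('scene',(250,140),3.5,'s')]:
    im=cv2.imread(f'pics/{n}0z.png')
    for q in np.r_[proj(n,w),proj(n,c)]:
        cv2.circle(im,tuple(int(v) for v in (q-o)*k),4,(0,0,255),-1)
    cv2.imwrite(f'pics/{fn}chk.png',im)
E
python3 - <<'E'
import cv2,numpy as np
cv2.imwrite('pics/chk.png',cv2.resize(np.hstack([cv2.imread('pics/tchk.png'),cv2.imread('pics/schk.png')]),(800,400)))
E
```

```text
[ 0.71232217 -0.05665497  0.1443689   0.20330617] [-0.2 -0.5  0.9  0.3  0.3  1.2  0.2 -1.2  0.6 -0.2 -0.5 -0.1]
[[ 0.17090859 -1.23452053]
 [ 0.62233695 -0.22250002]
 [-0.54447885 -0.06549465]
 [-1.71937684  0.58613095]]
[[ 0.6763 -0.0871  0.224 ]
 [ 0.6722 -0.0585  0.241 ]
 [ 0.6805 -0.1158  0.241 ]
 [ 0.5723 -0.1154  0.182 ]
 [ 0.5874  0.0384  0.182 ]]
```

View pics/chk.png

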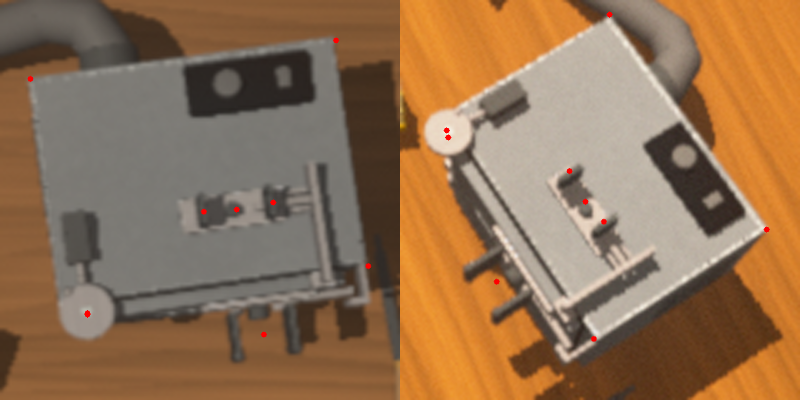

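The fit is consistent to about 1 px (roughly 2 mm). I'll move high over to the bolt with the tool turned half round, which keeps the last joint inside its range for the later door swing.

```bash
python3 -m jog '1 0.01 -0.005 -0.04 -0.14; 1 0.05 -0.02 -0.08 -0.28; 1 0.09 -0.035 -0.09 -0.42; 1 0.13 -0.05 -0.09 -0.56; 1 0.17 -0.067 -0.09 -0.7; 1 0.21 -0.083 -0.09 -0.84; 1 0.25 -0.099 -0.09 -0.98; 1 0.29 -0.114 -0.09 -1.12' 40
cat > rel.py <<'E'
import sys
from h import *
from scipy.spatial.transform import Rotation as R
# usage: rel.py x y z psi -> tool shift from present
def rel(x,y,z,psi):
    s=arm.get_state(); M=R.from_rotvec(s['orientation']).as_matrix()
    cur=np.arctan2(M[1,0],M[0,0]); d=M.T@(np.array([x,y,z])-s['ee_pos'])
    t=-((psi-cur+np.pi)%(2*np.pi)-np.pi)
    print('shift',d.round(4),'turn',round(t,3),'psi',round(cur,3),'q',np.round(s['joint_pos'],2),'pos',np.round(s['ee_pos'],4),'t',s['t'],'F',np.round(s['ft_force'],1),'tz',round(M[2,2],4))
if __name__=='__main__': rel(*map(float,sys.argv[1:]))
E
python3 rel.py 0.6763 -0.0871 0.33 3.286
```

```text
t: 1.6
ee_pos: [0.3975, -0.3084, 0.3402]
orientation: [2.384, 2.046, 0.0]
ft_force: [0.4, -0.0, 0.2]
grip_width: 1.002
shift [0.2611 0.242  0.0103] turn -1.867 psi 1.419 q [-0.81  0.21 -0.02  1.34 -0.    0.92] pos [ 0.3975 -0.3084  0.3402] t 1.6 F [ 0.4 -0.   0.2] tz -1.0
```

```bash
python3 -m jog '1 0.03 0.03 0.005 -0.14; 1 0.06 0.06 0.01 -0.28; 1 0.095 0.09 0.01 -0.42; 1 0.13 0.12 0.01 -0.56; 1 0.163 0.15 0.01 -0.7; 1 0.196 0.18 0.01 -0.84; 1 0.229 0.21 0.01 -0.98; 1 0.261 0.242 0.01 -1.12'
python3 -m jog '1 0 0 0 -0.15; 1 0 0 0 -0.3; 1 0 0 0 -0.45; 1 0 0 0 -0.6; 1 0 0 0 -0.747; 1 0 0 0 -0.747'
python3 rel.py 0.6763 -0.0871 0.224 3.286
python3 - <<'E'
from h import *
snap('wrist','w1.png')
for t in ['bolt','latch','extractor']:
    for d in arm.cut_out('wrist',t)[:2]:
        ys,xs=np.nonzero(d['region']); print(t,round(d['confidence'],2),np.round(d['xy'],1),xs.min(),xs.max(),ys.min(),ys.max())
E
```

```text
t: 2.4
ee_pos: [0.6775, -0.0886, 0.3301]
orientation: [0.932, 3.0, -0.0]
ft_force: [1.3, -1.7, 0.5]
grip_width: 1.0
t: 3.0
ee_pos: [0.6764, -0.0901, 0.3298]
orientation: [0.22, -3.134, -0.0]
ft_force: [0.2, 0.6, -0.5]
grip_width: 1.001
shift [-0.0004  0.003   0.1058] turn -0.004 psi -3.001 q [-0.24  0.61  0.55  1.51 -0.   -0.38] pos [ 0.6764 -0.0901  0.3298] t 3.0 F [ 0.2  0.6 -0.5] tz -1.0
bolt 0.97 [245.1 207.4] 200 262 193 237
bolt 0.59 [297.8 116.3] 170 497 31 248
latch 0.67 [233.2  83. ] 170 253 33 110
latch 0.27 [243.9 208.8] 200 263 193 237
extractor 0.58 [311.7 207.9] 149 559 31 360
```

View pics/w1.png

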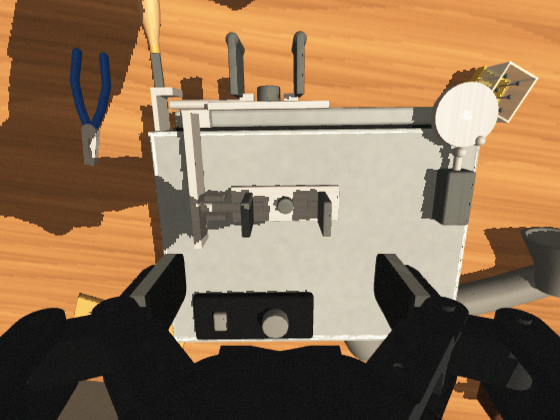

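The wrist view shows the bolt wings at about (247,215) and (325,213), with the latch wings at (235,65) and (300,60) and the hinge disc at (466,115). I'll overlay the model to refine the pose.

```bash
cat >> h.py <<'E'
from scipy.spatial.transform import Rotation as R
def wproj(P,pos,rv):
    i=arm.camera_info('wrist'); M=np.eye(4); M[:3,:3]=R.from_rotvec(rv).as_matrix(); M[:3,3]=pos
    C=np.linalg.inv(M@i['T_tool_cam']); P=np.atleast_2d(P); c=(C@np.c_[P,np.ones(len(P))].T).T
    return np.c_[i['fx']*c[:,0]/c[:,2]+i['cx'],i['fy']*c[:,1]/c[:,2]+i['cy']]
E
python3 - <<'E'
from h import *
s=arm.get_state(); p=[.7123,-.0567,.1444]
im=cv2.imread('pics/w1.png')
def box(xc,yc,hx,hy,z0,z1,col):
    for z in (z0,z1):
        q=wproj(W(p,[[xc+a*hx,yc+b*hy,z] for a,b in ((1,1),(1,-1),(-1,-1),(-1,1))]),s['ee_pos'],s['orientation'])
        cv2.polylines(im,[np.round(q*8).astype(int).reshape(-1,1,2)],True,col,1,shift=3)
for k in (1,-1):
    box(-.04,-.025+k*.029,.013,.003,.207,.241,(0,0,255))
    box(-.147,-.038+k*.025,.02,.003,.151,.201,(0,255,0))
box(0,0,.1,.135,.192,.192,(255,0,0)); box(-.11,.112,.003,.003,.203,.203,(0,255,0))
cv2.imwrite('pics/w1o.png',cv2.resize(im[20:260,140:510],None,fx=2.1,fy=2.1))
E
```

```text
(no output)
```

View pics/w1o.png

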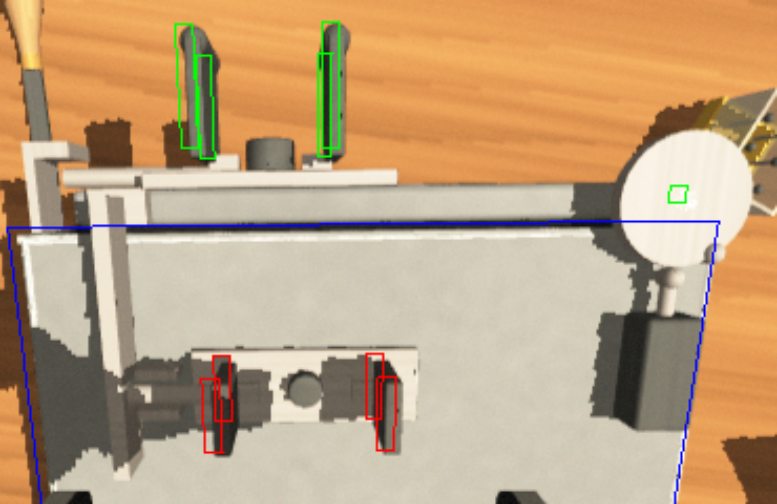

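The bolt sits about 3 mm further to +y than predicted. I'll correct for that, descend and check.

```bash
python3 -m jog '1 0 0.006 0.02 -0.004; 1 0 0.006 0.05 -0.004; 1 0 0.006 0.08 -0.004; 1 0 0.006 0.102 -0.004; 1 0 0.006 0.102 -0.004'
python3 rel.py 0.676 -0.084 0.226 3.286
python3 - <<'E'
from h import *
snap('wrist','w2.png')
E
```

```text
t: 3.7
ee_pos: [0.6737, -0.0838, 0.2248]
orientation: [0.22, -3.129, -0.003]
ft_force: [-0.7, -0.3, -0.2]
grip_width: 0.998
shift [-0.0022 -0.0005 -0.0012] turn -0.004 psi -3.001 q [-0.23  0.61  0.29  1.25 -0.   -0.37] pos [ 0.6737 -0.0838  0.2248] t 3.7 F [-0.7 -0.3 -0.2] tz -1.0
```

View pics/w2.png

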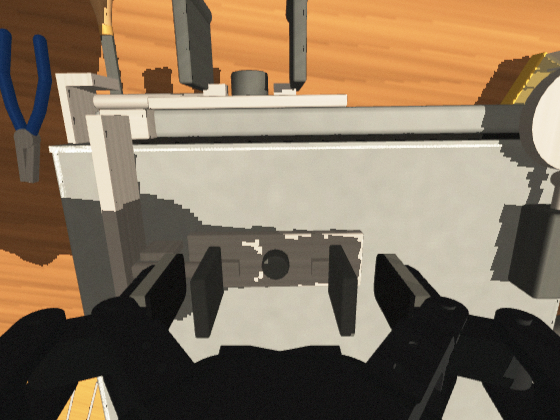

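The wings stand between the open pads, centred at about col 275 against 280, so about 1.5 mm off. I'll squeeze now.

```bash
python3 -m jog '0.5 0 -0.0015 0 0; 0.4 0 -0.0015 0 0; 0.3 0 -0.0015 0 0; 0.2 0 -0.0015 0 0; 0.1 0 -0.0015 0 0; 0.05 0 -0.0015 0 0' 25
python3 rel.py 0.676 -0.084 0.226 3.286
```

```text
t: 4.35
ee_pos: [0.6768, -0.0856, 0.2304]
orientation: [-0.223, 3.13, -0.001]
ft_force: [-0.7, 1.4, 5.6]
grip_width: 0.527
shift [0.0006 0.0017 0.0044] turn -0.002 psi -2.999 q [-0.23  0.61  0.3   1.26  0.   -0.38] pos [ 0.6768 -0.0856  0.2304] t 4.35 F [-0.7  1.4  5.6] tz -1.0
```

```bash
python3 -m jog '0.0 0 0 -0.003 0; -0.04 0 0 -0.004 0; -0.06 0 0 -0.004 0; -0.06 0 0 -0.004 0'
python3 rel.py 0.676 -0.084 0.226 3.286
python3 - <<'E'
from h import *
snap('wrist','w3.png')
E
```

```text
t: 4.75
ee_pos: [0.6762, -0.0857, 0.2326]
orientation: [-0.223, 3.132, -0.0]
ft_force: [2.7, 1.1, 1.5]
grip_width: 0.469
shift [-0.      0.0017  0.0066] turn -0.002 psi -2.999 q [-0.23  0.61  0.3   1.26  0.   -0.38] pos [ 0.6762 -0.0857  0.2326] t 4.75 F [2.7 1.1 1.5] tz -1.0
```

View pics/w3.png

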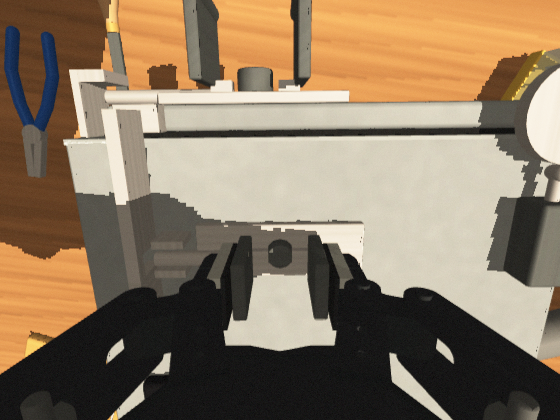

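The wings are squeezed to about 40 mm, so the bolt is fully drawn. Next: open, rise and look at the rod.

```bash
python3 -m jog '0.3 0 0 0 0; 0.7 0 0 0 0; 1 0 0 0 0; 1 0 0 -0.02 0; 1 0 0 -0.06 0; 1 0 0 -0.07 0;1 0 0 -0.07 0'
python3 rel.py 0.572 -0.113 0.30 3.286
python3 - <<'E'
from h import *
snap('wrist','w4.png')
im=cv2.imread('pics/w4.png'); cv2.imwrite('pics/w4z.png',cv2.resize(im[20:280,80:430],None,fx=2.2,fy=2.2))
E
```

```text
t: 5.5
ee_pos: [0.6766, -0.086, 0.3039]
orientation: [-0.223, 3.13, -0.002]
ft_force: [-0.2, 0.2, 0.1]
grip_width: 1.002
shift [ 0.1074 -0.012   0.0036] turn -0.002 psi -3.0 q [-0.23  0.6   0.47  1.44 -0.   -0.38] pos [ 0.6766 -0.086   0.3039] t 5.5 F [-0.2  0.2  0.1] tz -1.0
```

View pics/w4z.png

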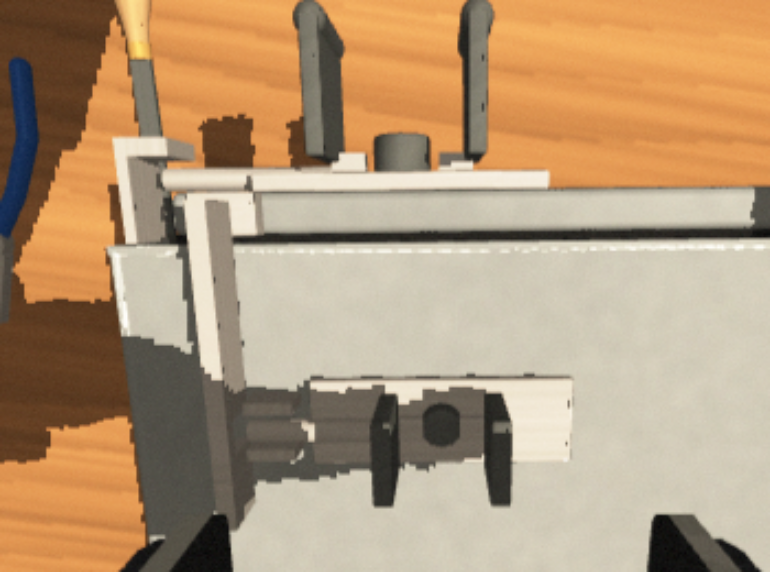

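The bolt wings have stayed drawn together. Moving above the latch.

```bash
python3 -m jog '1 0.04 -0.004 0 0; 1 0.08 -0.008 0 0; 1 0.107 -0.012 0 0; 1 0.107 -0.012 0.02 0;1 0.107 -0.012 0.04 0; 1 0.107 -0.012 0.04 0'
python3 rel.py 0.572 -0.113 0.182 3.286
python3 - <<'E'
from h import *
snap('wrist','w5.png'); s=arm.get_state(); p=[.7119,-.0542,.1444]
im=cv2.imread('pics/w5.png')
def box(xc,yc,hx,hy,z0,z1,col):
    for z in (z0,z1):
        q=wproj(W(p,[[xc+a*hx,yc+b*hy,z] for a,b in ((1,1),(1,-1),(-1,-1),(-1,1))]),s['ee_pos'],s['orientation'])
        cv2.polylines(im,[np.round(q*8).astype(int).reshape(-1,1,2)],True,col,1,shift=3)
for k in (1,-1): box(-.147,-.038+k*.025,.02,.003,.201,.201,(0,255,0))
cv2.imwrite('pics/w5o.png',im)
E
```

```text
t: 6.15
ee_pos: [0.5692, -0.1121, 0.2583]
orientation: [0.222, -3.128, -0.004]
ft_force: [0.0, 0.5, 0.7]
grip_width: 0.999
shift [-0.0031 -0.0015  0.0763] turn -0.002 psi -3.0 q [-0.32  0.4   0.02  1.2  -0.   -0.46] pos [ 0.5692 -0.1121  0.2583] t 6.15 F [0.  0.5 0.7] tz -1.0
```

View pics/w5o.png

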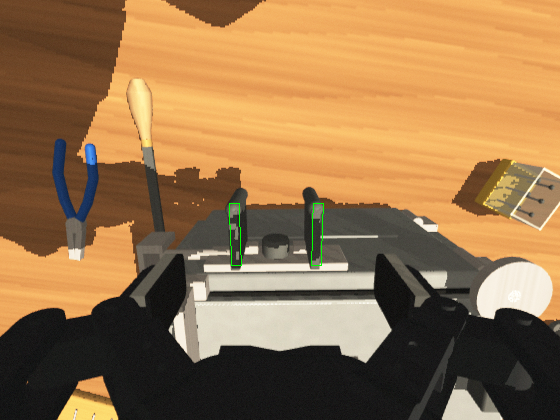

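```bash
python3 -m jog '0.8 -0.002 -0.002 0.01 0; 0.8 -0.002 -0.002 0.035 0; 0.8 -0.002 -0.002 0.06 0; 0.8 -0.002 -0.002 0.075 0; 0.8 -0.002 -0.002 0.075 0'
python3 rel.py 0.572 -0.113 0.182 3.286
python3 - <<'E'
from h import *
snap('wrist','w6.png')
E
```

```text
t: 6.7
ee_pos: [0.5729, -0.1141, 0.1849]
orientation: [0.223, -3.13, -0.002]
ft_force: [-0.9, -0.1, 0.4]
grip_width: 0.901
shift [0.0007 0.0012 0.0029] turn -0.002 psi -2.999 q [-0.32  0.45 -0.1   1.03 -0.   -0.46] pos [ 0.5729 -0.1141  0.1849] t 6.7 F [-0.9 -0.1  0.4] tz -1.0
```

View pics/w6.png

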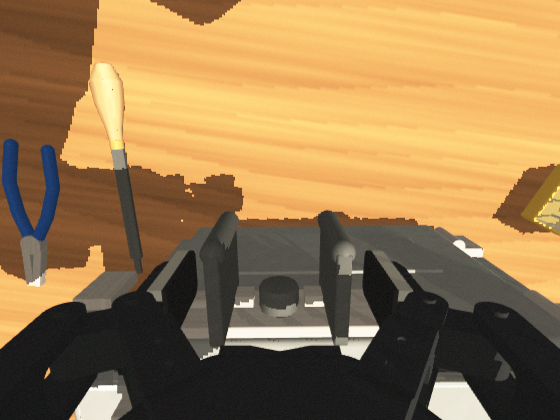

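The gripper is centred on the latch (wings at cols 205-352, pads at 195 and 366). I'll squeeze the latch and hold.

```bash
python3 -m jog '0.4 0 0 0.002 0; 0.2 0 0 0.002 0; 0.1 0 0 0.002 0; 0 0 0 0.002 0; -0.1 0 0 0.002 0; -0.2 0 0 0.002 0; -0.3 0 0 0.002 0' 40
python3 rel.py 0.572 -0.113 0.182 3.286
```

```text
t: 7.45
ee_pos: [0.5746, -0.1146, 0.1868]
orientation: [-0.224, 3.131, -0.001]
ft_force: [-1.2, 0.8, 9.6]
grip_width: 0.436
shift [0.0024 0.0019 0.0048] turn -0.002 psi -2.999 q [-0.32  0.44 -0.1   1.03  0.   -0.46] pos [ 0.5746 -0.1146  0.1868] t 7.45 F [-1.2  0.8  9.6] tz -1.0
```

```bash
python3 - <<'E'
import numpy as np
for t in np.arange(.05,.85,.05):
    c,s=np.cos(t),np.sin(t); print(round(t,2),round(.037*(c-1)+.15*s,4),round(.037*s+.15*(1-c),4))
E
```

```text
0.05 0.0075 0.002
0.1 0.0148 0.0044
0.15 0.022 0.0072
0.2 0.0291 0.0103
0.25 0.036 0.0138
0.3 0.0427 0.0176
0.35 0.0492 0.0218
0.4 0.0555 0.0262
0.45 0.0616 0.031
0.5 0.0674 0.0361
0.55 0.0729 0.0415
0.6 0.0782 0.0471
0.65 0.0832 0.053
0.7 0.0879 0.0591
0.75 0.0923 0.0655
0.8 0.0964 0.072
```

```bash
python3 -m jog '-0.3 0.007 0.002 -0.003 0.05; -0.3 0.015 0.004 -0.003 0.1; -0.3 0.022 0.007 -0.003 0.15; -0.3 0.029 0.010 -0.003 0.2; -0.3 0.029 0.010 -0.003 0.2'
python3 rel.py 0.572 -0.113 0.182 3.286
python3 - <<'E'
from h import *
snap('top','t2.png'); snap('wrist','w7.png')
E
```

```text
t: 7.95
ee_pos: [0.5426, -0.1081, 0.1872]
orientation: [-0.092, -3.138, -0.001]
ft_force: [2.5, 0.3, -17.1]
grip_width: 0.429
shift [-0.0297 -0.0031  0.0051] turn -0.203 psi 3.083 q [-0.33  0.39 -0.18  1.    0.   -0.27] pos [ 0.5426 -0.1081  0.1872] t 7.95 F [  2.5   0.3 -17.1] tz -1.0
```

View pics/w7.png

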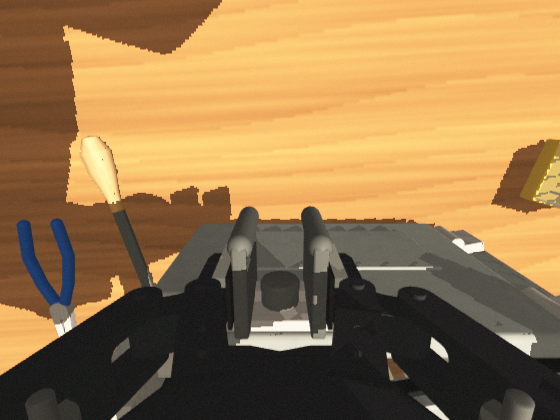

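View pics/t2.png

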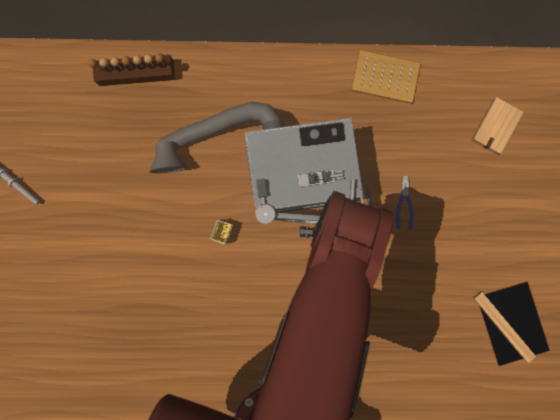

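The door follows. The arm is now lifting slightly (17 N), so I'll ease down 2 mm while continuing.

```bash
python3 -m jog '-0.3 0.007 0.002 0.002 0.05; -0.3 0.015 0.004 0.002 0.1; -0.3 0.022 0.007 0.002 0.15; -0.3 0.029 0.010 0.002 0.2; -0.3 0.036 0.014 0.002 0.25;-0.3 0.043 0.018 0.002 0.3'
python3 rel.py 0.572 -0.113 0.182 3.286
```

```text
t: 8.65
ee_pos: [0.5033, -0.0895, 0.1871]
orientation: [0.559, 3.088, -0.004]
ft_force: [1.4, -2.7, -3.9]
grip_width: 0.427
shift [-0.0726  0.002   0.0054] turn -0.502 psi 2.784 q [-0.32  0.31 -0.3   0.96 -0.    0.04] pos [ 0.5033 -0.0895  0.1871] t 8.65 F [ 1.4 -2.7 -3.9] tz -1.0
```

```bash
python3 -m jog '-0.3 0.007 0.002 0 0.05; -0.3 0.015 0.004 0 0.1; -0.3 0.022 0.007 0 0.15; -0.3 0.029 0.010 0 0.2; -0.3 0.036 0.014 0 0.25;-0.3 0.043 0.018 0 0.3'
python3 rel.py 0.572 -0.113 0.182 3.286
python3 - <<'E'
from h import *
snap('wrist','w8.png')
E
```

```text
t: 9.25
ee_pos: [0.4679, -0.057, 0.187]
orientation: [1.016, 2.972, -0.003]
ft_force: [-2.6, -4.4, -0.2]
grip_width: 0.43
shift [-0.1166  0.0195  0.0052] turn -0.803 psi 2.483 q [-0.28  0.24 -0.4   0.93 -0.    0.38] pos [ 0.4679 -0.057   0.187 ] t 9.25 F [-2.6 -4.4 -0.2] tz -1.0
```

View pics/w8.png

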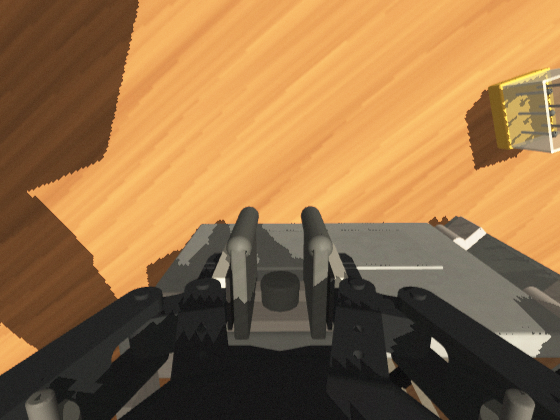

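The grip is unchanged and the door is at about 46°. On to about 83°.

```bash
python3 -m jog '-0.3 0.015 0.004 0 0.1; -0.3 0.022 0.007 0 0.15; -0.3 0.029 0.010 0 0.2; -0.3 0.036 0.014 0 0.25;-0.3 0.043 0.018 0 0.3; -0.3 0.049 0.022 0 0.35'
python3 rel.py 0.572 -0.113 0.182 3.286
python3 -m jog '-0.3 0.007 0.002 0 0.05; -0.3 0.015 0.004 0 0.1; -0.3 0.022 0.007 0 0.15; -0.3 0.029 0.010 0 0.2; -0.3 0.036 0.014 0 0.25;-0.3 0.043 0.018 0 0.3; -0.3 0.043 0.018 0 0.3; -0.3 0.043 0.018 0 0.3'
python3 rel.py 0.572 -0.113 0.182 3.286
python3 - <<'E'
from h import *
snap('wrist','w9.png'); snap('top','t3.png'); snap('scene','s3.png')
E
```

```text
t: 9.9
ee_pos: [0.4421, -0.0098, 0.1869]
orientation: [1.517, 2.75, -0.004]
ft_force: [-7.6, -5.0, 4.3]
grip_width: 0.432
shift [-0.1566  0.0548  0.0051] turn -1.153 psi 2.133 q [-0.19  0.19 -0.47  0.92 -0.    0.82] pos [ 0.4421 -0.0098  0.1869] t 9.9 F [-7.6 -5.   4.3] tz -1.0
t: 10.7
ee_pos: [0.4341, 0.0364, 0.1869]
orientation: [1.909, 2.495, -0.004]
ft_force: [-8.8, -5.6, 6.6]
grip_width: 0.433
shift [-0.1803  0.094   0.005 ] turn -1.451 psi 1.835 q [-0.08  0.17 -0.48  0.91 -0.    1.22] pos [0.4341 0.0364 0.1869] t 10.7 F [-8.8 -5.6  6.6] tz -1.0
```

View pics/w9.png

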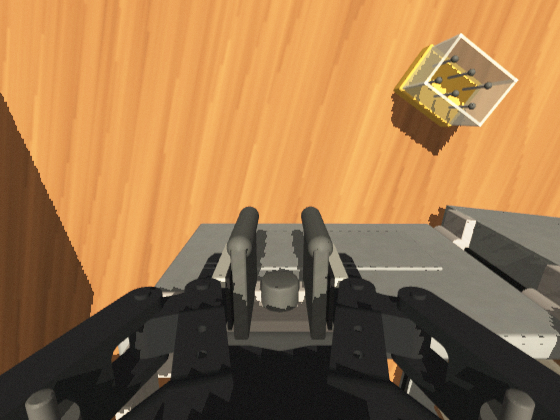

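View pics/s3.png

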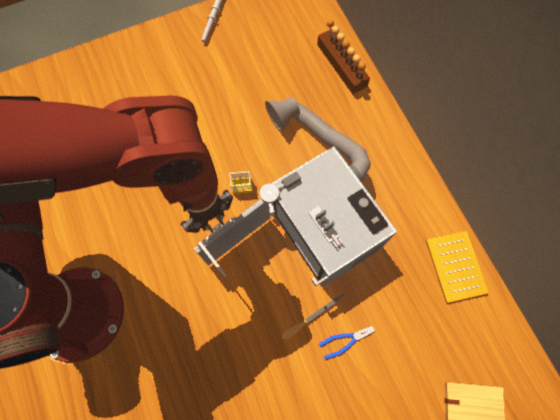

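View pics/t3.png

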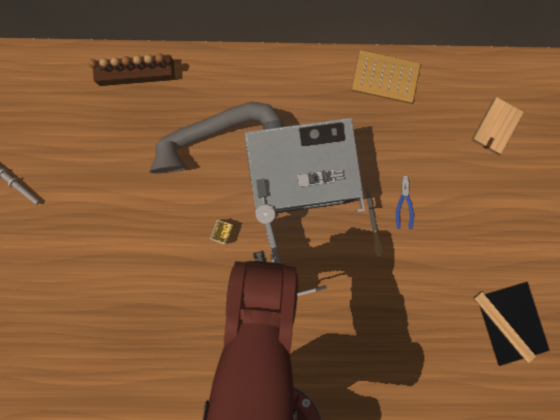

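The door stands at about 83°, by both the tool angle and its position relative to the hinge. The bystander objects are at the same pixels as before. I'll do one short hold to confirm it's steady, then hand in.

```bash
python3 -m jog '-0.3 0 0 0 0; -0.3 0 0 0 0; -0.3 0 0 0 0; -0.3 0 0 0 0; -0.3 0 0 0 0'
python3 rel.py 0.572 -0.113 0.182 3.286
python3 - <<'E'
from h import *
for n in ['top']:
    for t in ['file','pliers','bur_box']: 
        print(t,[(np.round(d['xy']),round(d['confidence'],2)) for d in arm.cut_out(n,t)[:2]])
print(arm.close_job())
E
```

```text
t: 11.35
ee_pos: [0.4341, 0.0363, 0.1869]
orientation: [1.909, 2.495, -0.004]
ft_force: [-7.7, -3.3, 7.2]
grip_width: 0.43
shift [-0.1801  0.0941  0.005 ] turn -1.451 psi 1.835 q [-0.08  0.17 -0.48  0.91 -0.    1.22] pos [0.4341 0.0363 0.1869] t 11.35 F [-7.7 -3.3  7.2] tz -1.0
file [(array([377., 232.]), 0.62)]
pliers [(array([405., 201.]), 0.63)]
bur_box [(array([221., 230.]), 0.72), (array([272., 226.]), 0.62)]
the job is handed in; nothing more can be done
None
```

The filter door is standing open at about 83°, past its half-open check. The gripper still holds it by the squeezed latch wings, and the job is handed in at about 11.5 s.

- **Slide bolt:** I squeezed its wings to about 40 mm apart, which is fully drawn. They stayed there when I let go.
- **Latch and door:** I squeezed the latch to its stop (about 37 mm by the gripper reading). Then I swung the door round the hinge in short steps, keeping the grip throughout.
- **Last checks:** The door angle came out at 83° both from the tool's turn and from its position about the hinge. A 0.5 s hold showed no drift. The wrist force was about 11 N at the end. The highest reading, taken at the end of each move, was about 17 N, when the gripper lifted slightly early in the swing; I eased that off.
- **Bystanders:** The file, pliers and bur box show no visible movement in the pictures. The last top-view detection for the pliers was about 5 px off its first reading and the file's about 3 px. I put this down to the arm's shadow and detector scatter.
- **False hit:** The detector also reported a second, false bur box at the door latch.

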